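Flip the hex key and lever the juice press's clamp bolt tight

ROBOT

A 6-joint arm with a two-finger parallel gripper is mounted at the origin on a cart in front of the work surface, level with it; the furniture and walls round the work are solid. World frame = base frame: x ahead of the robot, y to its left, z up, the work surface at z = 0. Lengths are in m, angles in degrees, forces in N, time in s.
With the tool pointing down it reaches from about 0.375 to 0.9 m from the base axis. Payload 3.1 kg.
Tool frame: the origin (TCP) lies at the very end of the fingers, on their centre line; the grasp point (between the pads) lies behind it (bot.grip_depth is the z of the grasp point in the tool frame, in m); z points along the fingers, y is the direction in which the jaws open and shut (so a half turn about z gives the same grasp; the last joint's range is limited). The gripper opens to 87 mm and grips with 3 to 60 N. Pads are 19 mm wide; open, the fingers measure 117 mm over their backs; the gripper's body (75 mm by 190 mm) begins 51 mm behind the grasp point.
Start: joints at [-81.675, 30.224, 82.088, -0, 67.689, -10.227], TCP at [0.199, -0.592, 0.223] pointing down, gripper open.
Joint ranges: [-176.69, 176.69], [-43.24, 126.21], [12.49, 139.97], [-82, 262], [0, 151.66], [-163.58, 163.58]. Speed limits (degrees/s): [159.86, 159.86, 180, 180, 180, 180].

INTERFACE

Orientations are given as a 3x3 rotation matrix whose columns are the frame's x, y, z axes.
In Python, from rig import bot, vision gives the robot as it stands. The module is installed in compiled form; this text tells all that it offers.
- The arm moves only by the shell command python3 -m jog 'ROWS'. ROWS is JSON, a list of rows, each a list of 3 entries, a list of its own where there are three numbers: the shift along the tool's x, y, z in mm, then the turn, a rotation vector about the tool's x, y, z in degrees, then the closure, from 0 (fully open) to 1 (shut). In form: [[[dx, dy, dz], [wx, wy, wz], fingers], ...]. A call has 1 to 12 rows; each row is the pose to reach, as a shift and turn from the pose commanded when the call began, along the tool's axes at that moment; what a row does not reach only later rows make up. A row lasts 1/12 s, in which the tool goes at most 41.7 mm and 7.16 degrees, less where a joint would pass 70% of its speed; a pose out of reach is approached as far as the arm can. A call with a gripper value outside its range is refused whole. The fingers move at their own pace and stop on an object; the grip force is fixed at half the most. Time passes only in rows, so rows that repeat a pose let the fingers close. It gives the time, the measured TCP pose, the force and the opening at its end, in the units of the state.
- bot.read_state(): the state, without advancing time (a new reading comes with each control period).
- vision.capture(name): name is "side" or "top" or "wrist"; returns the picture (400x640x3 uint8, red, green, blue); there is no depth.
- vision.camera_info(name): a dict with "intrinsics" (3x3 intrinsics, pixels), "camera_from_world" (4x4, takes a point from world to camera coordinates); the wrist camera has in their place "mount" (4x4, takes a point from camera to tool coordinates, whose origin is the TCP and whose axes are the flange's). Camera axes: x right, y up, looking along -z (the intrinsics and any distortion apply to the point x, -y, -z); pixel columns grow to the right and rows downward; lengths in m; the calibration is good to about 2 mm. A picture is of the moment at which its call begins: read the wrist's pose just before it. camera_info takes no time and is no camera call.
- bot.hand_in(): hands the job in, once; it reports no verdict.
The state is a dict: "time_s": time; "joint_positions": joint angles; "qvel": joint speeds; "tau": joint torques, N m; "position": TCP position; "tcp_rot": TCP orientation; "force": force on the tool from outside, world axes, zero at the start; "moment": the same for the moment, N m; "opening": opening from 0.0 (shut) to 1.0 (fully open).
Only numpy, scipy, OpenCV 4.12 (cv2) and the standard library are available. Lean on these libraries where they do the work, as an engineer would, in place of code of your own. Each camera call takes 0.05 s, during which the arm holds its last target. There are 200 camera calls.

TASK

The clamp bolt of the juice press has been run in with the long arm of the hex key and is now too stiff to turn that way. Draw the key straight out, flip it and push its short arm fully into the bolt with the long arm pointing to the right, then lever the long arm down, clockwise, until you feel the bolt come up firmly against its stop, without forcing it further. Leave the key seated in the bolt by its short arm, do not drop it, and leave the other things alone.

Things in the scene. Friction and masses are not known exactly. Their poses are not given: they have to be found in the camera images.
- press: grey cast juice press, fixed, yaw varies. Origin on the worktop under its column; z up, x from the bolt end to the juicing cone (away from the robot), y left. Sleeve 60 mm across to 176 mm high; column 28 mm across, 335 mm high; base plate 180 x 150 x 18 mm. Clamp bolt on the robot's side, axis level along x, 150 mm up, on a boss 38 mm across; its head is 29 mm across
- bolt_mouth (a point): centre of the bolt head's open face, at press (-85, 0, 150) mm, with the press's axes (does not turn with the bolt). The hexagon socket runs 32 mm deep from here along press +x, 15 mm across flats, 2 mm chamfer at the mouth. At bolt 0 two flats are upright. Nothing stands in front of it but the key
- bolt (a joint): turn of the clamp bolt, rad; starts near 0, grows clockwise as the robot sees it (tightening). Stiff: about 1.2 N m all the way (12 N pressed down 100 mm out on the long arm); stays where left. Hard stop at 0.45: 20 to 25 N there (2 to 2.5 N m) makes it tight, over 3.2 N m overstrains it (the key winds up springily). Key play in the socket: about 0.12 rad either way
- key: dark steel L-shaped hex key, bar 14 mm across flats, some 0.28 kg. Origin where the arm axes meet (bend radius 16 mm); x to the long tip (154 mm), y to the short tip (70 mm); two flats of each arm face sideways in the plane of the L. Starts with the long arm 29 mm deep in the bolt, sagging 2 to 3 degrees, short arm to the left. Balances on the long arm 50 mm from the corner
- long_tip (a point): centre of the end face of the key's long arm, with the key's axes
- short_tip (a point): centre of the end face of the key's short arm, with the key's axes
- mill: brown wooden pepper mill, 58 mm across, 170 mm high, origin under its centre; leave alone
- salt: salt shaker with grey cap, 44 mm across, 90 mm high, origin under its centre; leave alone
- flex (a joint): how far the bolt's seat twists with the bolt under load, rad: the turning moment on the bolt divided by 50 N m/rad (positive when tightening). About 0.024 while the bolt turns, 0.04 to 0.05 when it is properly tight; past 0.064 (3.2 N m) the casting is overstrained
- garlic: garlic bulb, 53 mm across and high, origin under its centre; leave alone
Not all that is in view belongs to the job. There is more than one size of the key; the job needs the larger.

How it is judged:
By the outcome, as a careful person would: the job done as asked, in the order asked, and still so for the second after the job is handed in, with the robot touching nothing.
It also fails if it takes over 51 s, if anything falls off the work surface, if the arm or the gripper's body presses on something with over 40 N, if the wrist force passes 120 N, or if a joint passes its speed limit or range.

## Working session

There is one attempt and no reset: what is moved stays moved. The work goes in short steps, Python scripts to look and compute and a shell command to move; the robot and the scene stay as the last step left them, time stands still between calls to the robot, and variables do not carry over. Pictures are saved under pics/ and viewed, about 8 in all and at most 12, crops included, and the job is handed in when it is done.

```bash
mkdir -p pics; python3 - <<'E'
from rig import bot, vision
import cv2, numpy as np
np.set_printoptions(precision=4,suppress=True)
s=bot.read_state()
for k,v in s.items(): print(k,np.array(v))
print(bot.grip_depth)
for n in ("side","top","wrist"):
    im=vision.capture(n); cv2.imwrite(f"pics/{n}0.png",im[:,:,::-1])
    for k,v in vision.camera_info(n).items(): print(n,k,np.array(v) if not isinstance(v,str) else v)
a=[cv2.imread(f"pics/{n}0.png") for n in("side","top")]
cv2.imwrite("pics/st0.png",cv2.resize(np.vstack(a),(480,600)))
E
```

```text
time_s 0.0
joint_positions [-81.6759  30.2788  82.1578  -0.0001  67.6899 -10.2256]
qvel [ 0.0825 -0.0896  0.0158  0.034  -0.064   0.0028]
tau [  0.0001 -44.0044 -17.6592   0.0633   0.0581  -0.0002]
position [ 0.1988 -0.5918  0.2216]
tcp_rot [[ 0.948   0.3181 -0.0003]
 [ 0.3181 -0.948   0.0022]
 [ 0.0004 -0.0022 -1.    ]]
force [-0.2851  0.5003  0.6411]
moment [-0.0128 -0.011   0.0227]
opening 1.0017910067002427
-0.0187
side intrinsics [[373.6096   0.     316.5185]
 [  0.     373.6096 199.967 ]
 [  0.       0.       1.    ]]
side camera_from_world [[ 0.9977 -0.0648  0.0181 -0.6075]
 [ 0.0118  0.4328  0.9014 -0.073 ]
 [-0.0663 -0.8992  0.4325 -1.0689]
 [ 0.      0.      0.      1.    ]]
top intrinsics [[391.2426   0.     323.6788]
 [  0.     391.2426 198.5281]
 [  0.       0.       1.    ]]
top camera_from_world [[-0.0786 -0.9969  0.0043 -0.0713]
 [ 0.9732 -0.0758  0.2173 -0.6004]
 [-0.2163  0.0213  0.9761 -0.8488]
 [ 0.      0.      0.      1.    ]]
wrist intrinsics [[328.399    0.     319.8827]
 [  0.     328.399  196.9614]
 [  0.       0.       1.    ]]
wrist mount [[-0.0004  0.952   0.306   0.0852]
 [ 1.      0.0004 -0.      0.0005]
 [-0.0001  0.306  -0.952  -0.1625]
 [ 0.      0.      0.      1.    ]]
```

View pics/side0.png

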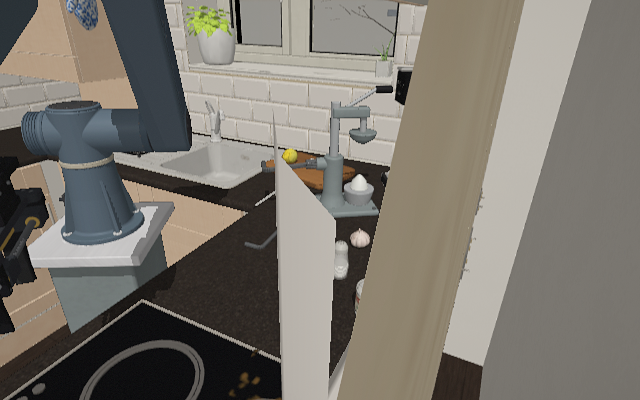

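View pics/top0.png

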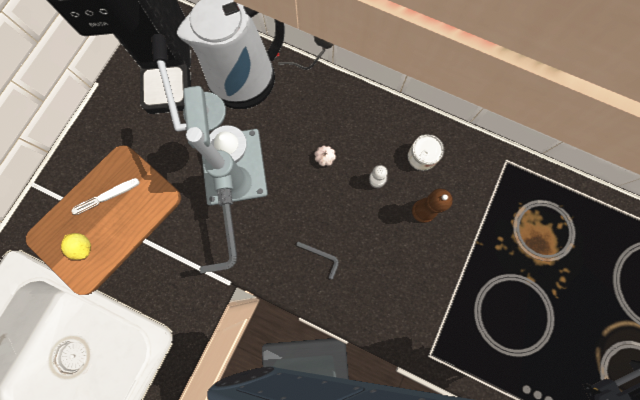

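The side view shows the press (column about (335,150)) with the key running left from it, partly behind a panel. The top view shows the key's corner at about (233,262), bolt near (225,200) and a smaller decoy key at (320,255).

```bash
python3 - <<'E'
import cv2,numpy as np
a=cv2.imread("pics/top0.png")[120:280,180:280]; b=cv2.imread("pics/side0.png")[90:220,240:390]
a=cv2.resize(a,None,fx=3.75,fy=3.75,interpolation=cv2.INTER_CUBIC)
b=cv2.resize(b,None,fx=2.8,fy=2.8,interpolation=cv2.INTER_CUBIC)
c=np.zeros((600,800,3),np.uint8); c[:a.shape[0],:a.shape[1]]=a; c[:b.shape[0],380:380+b.shape[1]]=b
cv2.imwrite("pics/c1.png",c)
E
```

```text
(no output)
```

View pics/c1.png

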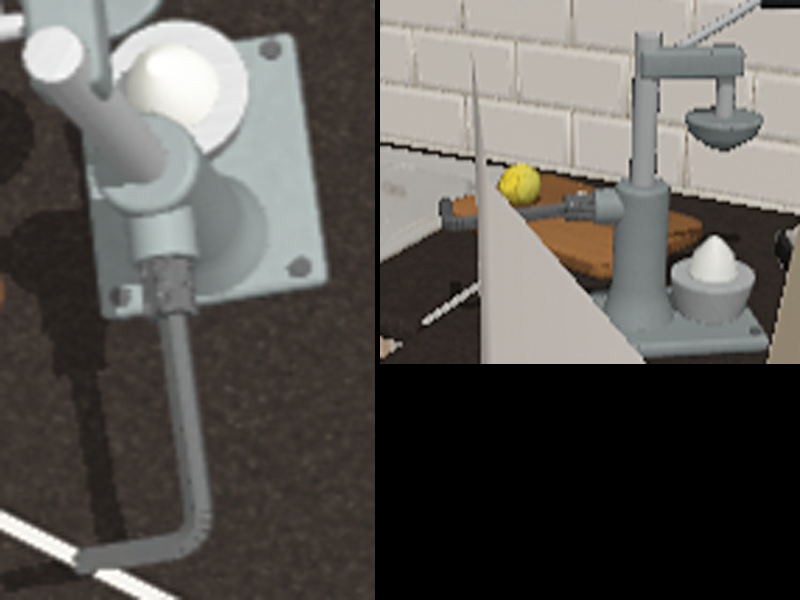

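```bash
cat > h.py <<'E'
import numpy as np, cv2
from rig import bot, vision
np.set_printoptions(precision=4,suppress=True)
def cam(n,s=None):
    i=vision.camera_info(n); K=np.array(i["intrinsics"])
    if n=="wrist":
        s=s or bot.read_state(); T=np.eye(4); T[:3,:3]=s["tcp_rot"]; T[:3,3]=s["position"]
        M=np.linalg.inv(T@np.array(i["mount"]))
    else: M=np.array(i["camera_from_world"])
    return K,M
def ray(n,uv,C=None):
    K,M=C or cam(n); d=np.linalg.inv(K)@[uv[0],uv[1],1]; d=np.array([d[0],-d[1],-d[2]])
    R=M[:3,:3]; return -R.T@M[:3,3], R.T@d
def atz(n,uv,z,C=None):
    o,d=ray(n,uv,C); return o+d*(z-o[2])/d[2]
def proj(n,p,C=None):
    K,M=C or cam(n); q=M[:3,:3]@np.array(p)+M[:3,3]; q=K@[q[0],-q[1],-q[2]]; return q[:2]/q[2]
def tri(obs):
    A=0;b=0
    for n,uv in obs:
        o,d=ray(n,uv); d=d/np.linalg.norm(d); P=np.eye(3)-np.outer(d,d); A=A+P; b=b+P@o
    return np.linalg.solve(A,b)
E
python3 - <<'E'
from h import *
c=[atz("top",p,.018) for p in((258.1,129.3),(267.2,195.2),(207.5,204.8))]
print(c); e=c[0]-c[1]; f=c[2]-c[1]
print("lens",np.linalg.norm(e),np.linalg.norm(f),"yaw",np.degrees(np.arctan2(e[1],e[0])),np.degrees(np.arctan2(-f[0],f[1])))
print("col top z.335",atz("top",(194.1,134.1),.335), tri([("top",(194.1,134.1)),("side",(335.7,103.2))]))
print("mouth", atz("top",(225.6,202.7),.160),tri([("top",(225.6,202.7)),("side",(306.8,162.5))]))
print("corner", atz("top",(233.5,262.5),.150),tri([("top",(233.5,262.5)),("side",(264,166.4))]))
print("shorttip", atz("top",(201.5,269),.150))
E
```

```text
[array([0.798 , 0.0343, 0.018 ]), array([0.6229, 0.0193, 0.018 ]), array([0.6101, 0.1663, 0.018 ])]
lens 0.1757654221205207 0.14760031736119192 yaw 4.909254660962084 4.975209370230739
col top z.335 [0.662 0.098 0.335] [0.6642 0.0998 0.3291]
mouth [0.5792 0.0887 0.16  ] [0.5816 0.0901 0.1546]
corner [0.4553 0.078  0.15  ] [0.4555 0.0786 0.1475]
shorttip [0.4473 0.1432 0.15  ]
```

```bash
python3 -m jog '[[[252,-272,-47],[0,0,-83],0],[[252,-272,-47],[0,0,-83],0],[[252,-272,-47],[0,0,-83],0],[[252,-272,-47],[0,0,-83],0],[[252,-272,-47],[0,0,-83],0],[[252,-272,-47],[0,0,-83],0],[[252,-272,-47],[0,0,-83],0],[[252,-272,-47],[0,0,-83],0],[[252,-272,-47],[0,0,-83],0],[[252,-272,-47],[0,0,-83],0],[[252,-272,-47],[0,0,-83],0],[[252,-272,-47],[0,0,-83],0]]'
cat >> h.py <<'E'
def plan(p,yaw,tilt=0,s=None):
    """target TCP p (m), tool-x yaw deg, tool pointing down -> row shift mm, rotvec deg"""
    from scipy.spatial.transform import Rotation as Ro
    s=s or bot.read_state(); R=np.array(s["tcp_rot"])
    T=Ro.from_euler('z',yaw,degrees=True).as_matrix()@np.diag([1,-1,-1.])
    print("shift",R.T@(np.array(p)-s["position"])*1000,"rot",Ro.from_matrix(R.T@T).as_rotvec(degrees=True))
def show():
    s=bot.read_state(); R=np.array(s["tcp_rot"])
    print("t",s["time_s"],"p",np.array(s["position"]),"yaw",np.degrees(np.arctan2(R[1,0],R[0,0])),"z",R[:,2],"F",np.array(s["force"]),"M",np.array(s["moment"]),"op",s["opening"],"q",np.array(s["joint_positions"]))
E
python3 -c "
from h import *
show(); plan([.5043,.0833,.27],184.9)"
```

```text
time_s: 1.15
position: [0.3516, -0.2532, 0.2697]
tcp_rot: [[-0.208, 0.978, 0.0], [0.978, 0.208, -0.0], [-0.0, 0.0, -1.0]]
force: [-1.2, 0.1, 0.8]
opening: 0.996
t 1.15 p [ 0.3516 -0.2532  0.2697] yaw 102.01657035016468 z [ 0.0001 -0.0003 -1.    ] F [-1.1694  0.1089  0.8483] M [ 0.0323 -0.072  -0.0081] op 0.99586814097179 q [-50.5974  11.5282 104.641   -0.0082  63.811  -62.6104]
shift [297.3468 219.4051  -0.3759] rot [ -0.013    0.0191 -82.8834]
```

```bash
python3 -m jog '[[[297,219,0],[0,0,-83],0],[[297,219,0],[0,0,-83],0],[[297,219,0],[0,0,-83],0],[[297,219,0],[0,0,-83],0],[[297,219,0],[0,0,-83],0],[[297,219,0],[0,0,-83],0],[[297,219,0],[0,0,-83],0],[[297,219,0],[0,0,-83],0],[[297,219,0],[0,0,-83],0],[[297,219,0],[0,0,-83],0],[[297,219,0],[0,0,-83],0],[[297,219,0],[0,0,-83],0]]' >/dev/null
python3 -c "
from h import *
show(); plan([.5043,.0833,.27],184.9)
im=vision.capture('wrist'); cv2.imwrite('pics/w1.png',im[:,:,::-1])
for p in ([.578,.0917,.15],[.4535,.081,.1455]): print(proj('wrist',p))"
```

```text
t 2.15 p [0.5061 0.0816 0.2691] yaw -175.00056921579363 z [-0.001  -0.0001 -1.    ] F [-0.2389 -0.7524 -0.1502] M [ 0.1334 -0.1662  0.0309] op 0.9994287766645338 q [ -3.3458  18.3058  94.66    -0.0075  67.0901 -98.3423]
shift [ 1.6842  1.8918 -0.9076] rot [ 0.0012 -0.0564  0.0994]
[324.7307 262.5653]
[325.4873 130.2498]
```

View pics/w1.png

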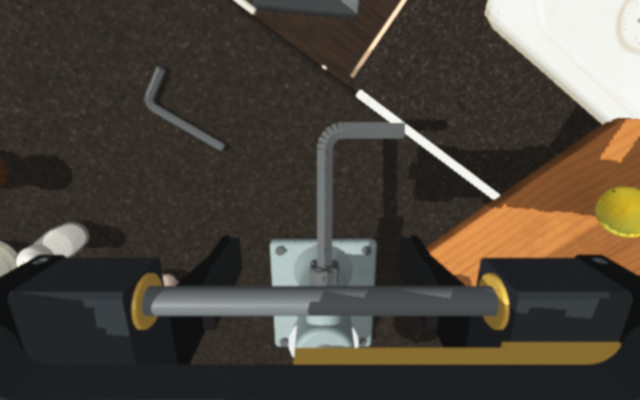

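The wrist view shows the key's corner at (326,130) and bolt mouth near (323,265), within 2 px of my prediction; the short arm points left as expected. Descending.

```bash
python3 -m jog '[[[0,0,141],[0,0,0],0],[[0,0,141],[0,0,0],0],[[0,0,141],[0,0,0],0],[[0,0,141],[0,0,0],0],[[0,0,141],[0,0,0],0],[[0,0,141],[0,0,0],0],[[0,0,141],[0,0,0],0],[[0,0,141],[0,0,0],0]]' >/dev/null
python3 -c "
from h import *
show(); plan([.5043,.0833,.128],184.9)"
```

```text
t 2.8667 p [0.508  0.0803 0.1304] yaw -175.47595181099177 z [ 0.0042 -0.0002 -1.    ] F [ 0.2492 -0.411   0.3408] M [ 0.1613 -0.101  -0.0482] op 1.0008283270731164 q [ -3.4855  29.6099 103.117    0.002   47.0313 -98.0109]
shift [3.4184 3.3061 2.3496] rot [-0.033   0.2395 -0.376 ]
```

```bash
python3 -m jog '[[[3,4.7,2],[0,0,0],0],[[3,4.7,2],[0,0,0],0],[[3,4.7,2],[0,0,0],0],[[3,4.7,2],[0,0,0],0]]' >/dev/null
python3 -c "
from h import *
show(); plan([.5043,.0849,.128],184.9)
im=vision.capture('wrist'); cv2.imwrite('pics/w2.png',im[:,:,::-1])
show()"
```

```text
t 3.2 p [0.5031 0.085  0.1271] yaw -175.4308088304451 z [ 0.0011 -0.0001 -1.    ] F [0.2637 0.097  0.0104] M [ 0.0811 -0.1267 -0.0126] op 1.0032130668137802 q [ -2.975   29.7431 103.6914  -0.0008  46.5017 -97.5436]
shift [-1.1558 -0.1916 -0.8829] rot [-0.0091  0.0631 -0.3308]
t 3.25 p [0.5032 0.0849 0.127 ] yaw -175.4408756972252 z [ 0.0009 -0.     -1.    ] F [-0.376  -0.4416  0.3265] M [ 0.1293 -0.1729  0.0095] op 0.998295165525464 q [ -2.9836  29.7601 103.6873   0.0003  46.5006 -97.5429]
```

View pics/w2.png

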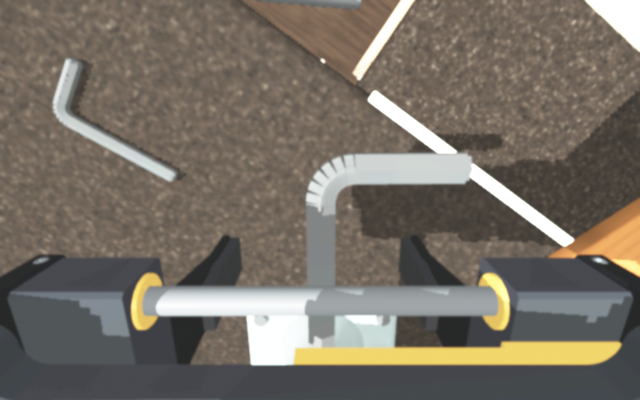

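Key bar is centred at x=321 between the fingers (238–402) and parallel to them. Closing.

```bash
python3 -m jog '[[[0,0,0],[0,0,0],1],[[0,0,0],[0,0,0],1],[[0,0,0],[0,0,0],1],[[0,0,0],[0,0,0],1],[[0,0,0],[0,0,0],1],[[0,0,0],[0,0,0],1],[[0,0,0],[0,0,0],1],[[0,0,0],[0,0,0],1]]' >/dev/null
python3 -c "
from h import *
show()"
```

```text
t 3.9167 p [0.503  0.0848 0.1265] yaw -175.44903053223373 z [-0.0001  0.     -1.    ] F [-0.1958 -0.8104 -0.3791] M [ 0.1278 -0.1058 -0.0415] op 0.4810565463452891 q [ -2.9951  29.8093 103.6957   0.0005  46.4988 -97.5464]
```

```bash
python3 -m jog '[[[0,0,0],[0,0,0],1],[[0,0,0],[0,0,0],1],[[0,0,0],[0,0,0],1],[[0,0,0],[0,0,0],1],[[0,0,0],[0,0,0],1],[[0,0,0],[0,0,0],1],[[0,0,0],[0,0,0],1],[[0,0,0],[0,0,0],1]]' >/dev/null
python3 -c "
from h import *
show()"
```

```text
t 4.5833 p [0.5029 0.0851 0.1265] yaw -175.43201943800346 z [-0.      0.0002 -1.    ] F [-0.5437  2.5794 -0.3448] M [ 0.3941 -0.1168  0.181 ] op 0.15640773378756206 q [ -2.9772  29.806  103.6984   0.018   46.4989 -97.5576]
```

```bash
python3 -m jog '[[[5,0,0.2],[0,0,0],1],[[10,0,0.4],[0,0,0],1],[[15,0,0.6],[0,0,0],1],[[20,0,0.8],[0,0,0],1],[[26,0,1],[0,0,0],1],[[32,0,1],[0,0,0],1],[[40,0,1],[0,0,0],1],[[50,0,1],[0,0,0],1],[[50,0,1],[0,0,0],1]]' >/dev/null
python3 -c "
from h import *
show()
im=vision.capture('wrist'); cv2.imwrite('pics/w3.png',im[:,:,::-1])"
```

```text
t 5.3333 p [0.4491 0.081  0.1252] yaw -175.4500657854937 z [-0.0055  0.0002 -1.    ] F [-0.1131 -0.7105 -3.9395] M [ 0.0734 -0.0547  0.0197] op 0.15787114055581294 q [ -3.8534  27.0068 110.9912  -0.0122  42.3198 -98.3941]
```

View pics/w3.png

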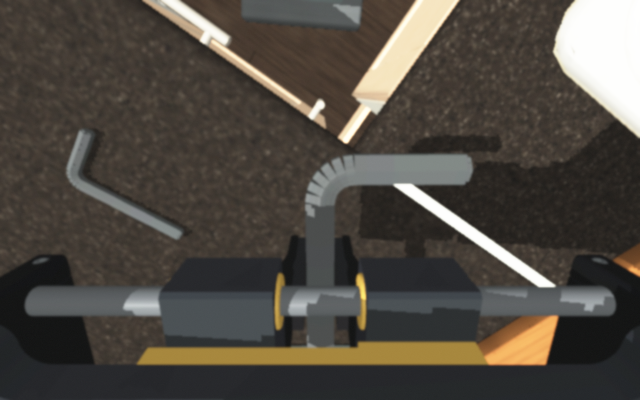

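Key held without slip: corner at (321,169), short tip at (471,169) as before the pull. Now yawing the key 90° away from the bolt.

```bash
python3 -m jog '[[[-17,-48,-7],[0,0,89.75],1],[[-17,-48,-7],[0,0,89.75],1],[[-17,-48,-7],[0,0,89.75],1],[[-17,-48,-7],[0,0,89.75],1],[[-17,-48,-7],[0,0,89.75],1],[[-17,-48,-7],[0,0,89.75],1],[[-17,-48,-7],[0,0,89.75],1],[[-17,-48,-7],[0,0,89.75],1],[[-17,-48,-7],[0,0,89.75],1],[[-17,-48,-7],[0,0,89.75],1],[[-17,-48,-7],[0,0,89.75],1],[[-17,-48,-7],[0,0,89.75],1]]' >/dev/null
python3 -c "
from h import *
show();plan([.5015,.034,.132],94.8)"
```

```text
t 6.3833 p [0.4744 0.0342 0.1326] yaw 98.24284537767151 z [ 0.0009 -0.0001 -1.    ] F [-0.2489  0.4754 -2.7761] M [-0.0261 -0.1026 -0.0396] op 0.15993765671359159 q [ -9.3677  27.1872 108.2478   0.0016  44.5116 -17.6117]
shift [-4.1231 26.7719  0.665 ] rot [0.0516 0.0135 3.4429]
```

```bash
python3 -m jog '[[[-4,12,0],[0,2.4,3.4],1],[[-4,20,0.6],[0,2.4,3.4],1],[[-4,26.7,0.6],[0,2.4,3.4],1],[[-4,26.7,0.6],[0,2.4,3.4],1],[[-4,26.7,0.6],[0,2.4,3.4],1],[[-4,26.7,0.6],[0,2.4,3.4],1]]' >/dev/null
python3 -c "
from h import *
show();plan([.5015,.034,.132],94.8)
im=vision.capture('wrist')[:,:,::-1]; sd=vision.capture('side')[:,:,::-1];tp=vision.capture('top')[:,:,::-1]
cv2.imwrite('pics/w4.png',im);cv2.imwrite('pics/s4.png',sd);cv2.imwrite('pics/t4.png',tp)
c=np.zeros((600,800,3),np.uint8)
a=cv2.resize(im[60:320,300:640],None,fx=1.5,fy=1.5,interpolation=2);c[:a.shape[0],:a.shape[1]]=a
b=cv2.resize(sd[130:190,250:350],None,fx=2.8,fy=2.8,interpolation=2);c[:b.shape[0],520:520+b.shape[1]]=b
d=cv2.resize(tp[170:270,190:290],None,fx=2.8,fy=2.8,interpolation=2);c[200:200+d.shape[0],520:520+d.shape[1]]=d
cv2.imwrite('pics/c4.png',c)
u=np.array([.9965,.0837,0]);m=np.array([.577,.0913,.15])
for n in('wrist','side','top'): print(n,proj(n,m),proj(n,m-.01*u),proj(n,m-.08*u))"
```

```text
t 6.8833 p [0.5    0.0348 0.1317] yaw 95.2752308011181 z [-0.0065  0.0415 -0.9991] F [-0.5952  0.1953 -4.3235] M [ 0.01   -0.0654 -0.0374] op 0.1574431661697893 q [-10.2314  28.8866 104.5347   3.088   47.4119 -17.6163]
shift [-0.9672  1.3689 -0.3079] rot [-0.1646 -2.4012  0.4784]
wrist [497.4321 170.2643] [475.49   170.0913] [321.958  168.8809]
side [304.8779 163.9045] [301.5733 164.0186] [278.206  164.8255]
top [225.5341 204.8092] [226.048  209.4049] [229.7211 242.2556]
```

View pics/c4.png

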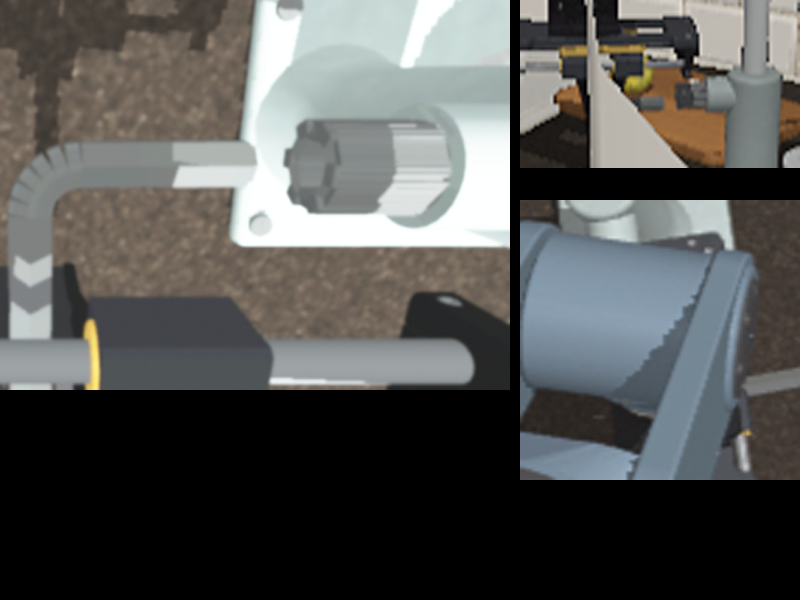

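```bash
python3 -c "
import cv2,numpy as np
b=cv2.imread('pics/s4.png')[150:180,280:330]
cv2.imwrite('pics/c5.png',cv2.resize(b,None,fx=16,fy=16,interpolation=cv2.INTER_NEAREST))"
```

```text
(no output)
```

View pics/c5.png

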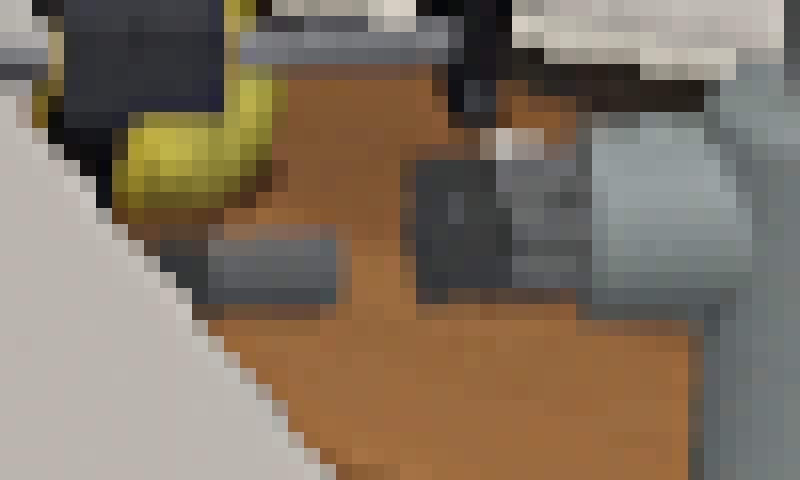

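```bash
python3 -c "
from h import *
show()
t=tri([('wrist',(470,169.3)),('side',(301.5,166.8))])
m=tri([('wrist',(506,170.7)),('side',(306.0,164.3))])
print('tip',t,'mouth',m)
for p,a in((t,((470,169.3),(301.5,166.8))),(m,((506,170.7),(306,164.3)))): print(proj('wrist',p)-a[0],proj('side',p)-a[1])
u=np.array([.9965,.0837,0]);v=np.array([-.0837,.9965,0]);d=m-t;print('ahead',d@u,'left',d@v,'up',d[2])
s=bot.read_state();print('tip in tool',np.array(s['tcp_rot']).T@(t-s['position']))
"
```

```text
t 7.0333 p [0.5001 0.0347 0.1319] yaw 95.24400920343194 z [-0.006   0.0416 -0.9991] F [-0.6526  0.3904 -3.701 ] M [-0.0402 -0.1055  0.0069] op 0.15758305554541935 q [-10.2481  28.8698 104.5393   3.1037  47.3942 -17.612 ]
tip [0.5675 0.0894 0.1419] mouth [0.5809 0.0913 0.149 ]
[-1.7604 -0.0504] [ 0.2304 -0.1117]
[-1.3947 -0.0354] [ 0.1593 -0.095 ]
ahead 0.013492921366056234 left 0.0007840180425361459 up 0.007154926974211467
tip in tool [ 0.0486  0.072  -0.0081]
```

Tip sits about 7 mm below the bolt axis and the key has pitched in the grip (corner low). I'll tilt the tool about its y to level the key, then recheck.

```bash
python3 -m jog '[[[1.2,0,0],[0,4,0],1],[[2.4,0,-0.5],[0,7.5,0],1],[[2.4,0,-0.5],[0,7.5,0],1],[[2.4,0,-0.5],[0,7.5,0],1],[[2.4,0,-0.5],[0,7.5,0],1]]' >/dev/null
python3 -c "
from h import *
show()
im=vision.capture('wrist')[:,:,::-1]; sd=vision.capture('side')[:,:,::-1]
cv2.imwrite('pics/w5.png',im);cv2.imwrite('pics/s5.png',sd)
c=np.zeros((600,800,3),np.uint8)
a=cv2.resize(im[120:250,300:566],None,fx=3,fy=3,interpolation=2)
b=cv2.resize(sd[154:174,286:326],None,fx=10,fy=10,interpolation=0)
c[:a.shape[0],:a.shape[1]]=a; c[395:595,:400]=b
cv2.imwrite('pics/c6.png',c)"
```

```text
t 7.45 p [0.5003 0.0368 0.1325] yaw 95.18943240405979 z [-0.0173  0.1699 -0.9853] F [-0.2184  0.568  -3.9801] M [-0.2019 -0.1464  0.0323] op 0.1588572423080206 q [-14.39    29.413  104.2323  12.0044  50.4029 -27.5832]
```

View pics/c6.png

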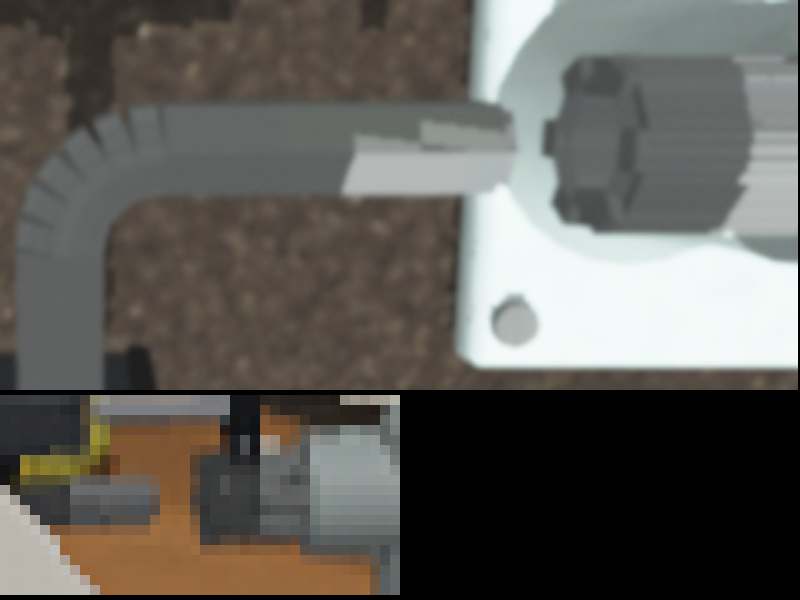

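Now the tip (wrist (470,169), side (301.7,164.6)) lines up with the mouth (wrist (500,168), side row 164.4) to within about 1 mm. Inserting gently.

```bash
python3 -m jog '[[[0.5,4,-0.7],[0,0,0],1],[[0.5,8,-0.7],[0,0,0],1],[[0.5,11,-0.7],[0,0,0],1],[[0.5,14,-0.7],[0,0,0],1],[[0.5,17,-0.7],[0,0,0],1],[[0.5,20,-0.7],[0,0,0],1],[[0.5,20,-0.7],[0,0,0],1]]' >/dev/null
python3 -c "
from h import *
show()"
```

```text
t 8.1333 p [0.5215 0.0389 0.1333] yaw 95.2084255811634 z [-0.0158  0.1709 -0.9852] F [ 0.1237  0.24   -4.405 ] M [-0.2603 -0.1298 -0.024 ] op 0.15772137279976783 q [-13.6167  30.5609 101.283   11.8903  51.9899 -26.478 ]
```

```bash
python3 -m jog '[[[0,3,0],[0,0,0],1],[[0,6,0],[0,0,0],1],[[0,9,0],[0,0,0],1],[[0,12,0],[0,0,0],1],[[0,15,0],[0,0,0],1],[[0,15,0],[0,0,0],1]]' 
python3 -c "
from h import *
show()"
```

```text
time_s: 8.63
position: [0.5364, 0.0403, 0.1333]
tcp_rot: [[-0.089, 0.996, -0.016], [0.981, 0.091, 0.171], [0.172, -0.0, -0.985]]
force: [0.8, -0.4, -4.0]
opening: 0.153
t 8.6333 p [0.5364 0.0403 0.1333] yaw 95.20470202289046 z [-0.0157  0.1709 -0.9852] F [ 0.7919 -0.3924 -4.0137] M [-0.1938 -0.0829 -0.0009] op 0.15251217514229728 q [-13.0965  31.4464  99.1638  11.7527  53.1139 -25.6776]
```

```bash
python3 -m jog '[[[0,3,0],[0,0,0],1],[[0,5,0],[0,0,0],1],[[0,7,0],[0,0,0],1],[[0,7,0],[0,0,0],1]]' |grep -E "pos|force"; python3 -m jog '[[[0,1.5,0],[0,0,0],1],[[0,3,0],[0,0,0],1],[[0,3,0],[0,0,0],1]]' |grep -E "pos|force"
```

```text
position: [0.543, 0.041, 0.1333]
force: [0.8, 0.3, -2.7]
position: [0.5452, 0.0412, 0.1332]
force: [-0.5, -0.3, -3.5]
```

```bash
python3 -m jog '[[[0,1.5,0],[0,0,0],1],[[0,3,0],[0,0,0],1],[[0,3,0],[0,0,0],1]]' |grep -E "pos|force"; python3 -m jog '[[[0,1.5,0],[0,0,0],1],[[0,3,0],[0,0,0],1],[[0,3,0],[0,0,0],1]]' |grep -E "pos|force"
```

```text
position: [0.5455, 0.041, 0.1327]
force: [-5.2, -4.1, -0.4]
position: [0.5456, 0.0409, 0.1322]
force: [-10.8, -6.9, 0.4]
```

```bash
python3 -m jog '[[[0,-4,0],[0,0,0],1],[[0,-5,0],[0,0,0],1],[[0,-5,0],[0,0,0],0.5],[[0,-5,0],[0,0,0],0.5],[[0,-5,0],[0,0,0],0.5],[[0,-5,0],[0,0,0],0.5],[[0,-5,0],[0,0,0],0.5],[[0,-5,0],[0,0,0],0.5]]' |grep -E "pos|force|open"; python3 -m jog '[[[0,0,-15],[0,0,0],0.5],[[0,0,-30],[0,0,0],0.5],[[0,0,-45],[0,0,0],0.5],[[0,0,-50],[0,0,0],0.5],[[-30,0,-50],[0,0,0],1],[[-61,0,-50],[0,0,0],1],[[-61,0,-50],[0,0,0],1],[[-61,0,-50],[0,0,0],1],[[-61,0,-50],[0,0,0],1]]' |grep -E "pos|force|open"
python3 -c "
from h import *
show()
im=vision.capture('wrist')[:,:,::-1]; sd=vision.capture('side')[:,:,::-1]
cv2.imwrite('pics/w7.png',im)
cv2.imwrite('pics/s7.png',sd)
c=np.vstack([im,cv2.resize(sd[140:190,270:430],(640,200),interpolation=2)])
cv2.imwrite('pics/c7.png',c)"
```

```text
position: [0.547, 0.0413, 0.1335]
force: [0.0, 0.2, -0.8]
opening: 0.471
position: [0.5523, -0.0267, 0.1716]
force: [0.1, 0.6, 0.1]
opening: 0.202
t 11.1333 p [ 0.5523 -0.0267  0.1716] yaw 95.14448080706356 z [-0.0179  0.1721 -0.9849] F [0.1139 0.5506 0.136 ] M [-0.1323 -0.0836  0.0185] op 0.20216675524780495 q [-19.4517  29.6071  94.2385  10.3117  60.8601 -30.0099]
```

View pics/c7.png

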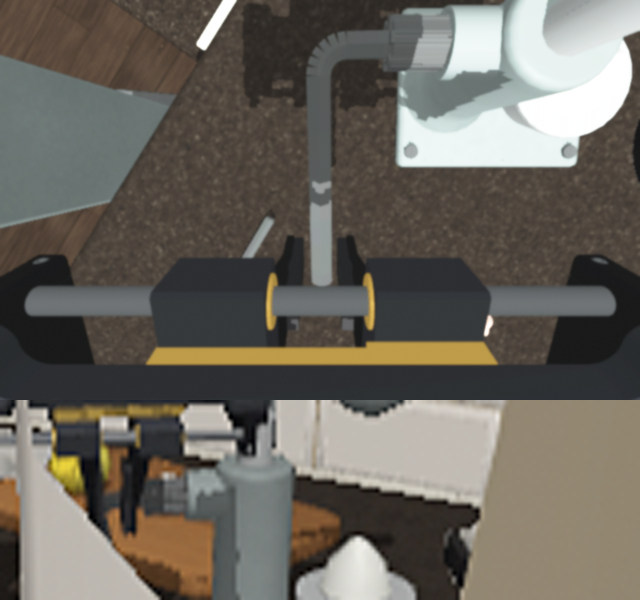

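Key is seated in the bolt (short arm disappears into the head at (390,45)), long arm runs right under the closing fingers at column 321. Now pressing down.

```bash
python3 -m jog '[[[0,0,0],[0,0,0],1],[[0,0,3],[0,0,0],1],[[0,0,6],[0,0,0],1],[[0,0,9],[0,0,0],1],[[0,0,12],[0,0,0],1]]' |grep -E "pos|force|open"; python3 -m jog '[[[0,0,2],[0,0,0],1],[[0,0,4],[0,0,0],1],[[0,0,6],[0,0,0],1],[[0,0,6],[0,0,0],1]]' |grep -E "pos|force|open"
```

```text
position: [0.5524, -0.0246, 0.1598]
force: [0.1, 0.2, -0.4]
opening: 0.005
position: [0.5521, -0.0239, 0.1538]
force: [0.5, -0.6, 0.2]
opening: 0.007
```

```bash
python3 -m jog '[[[0,0,2],[0,0,0],1],[[0,0,4],[0,0,0],1],[[0,0,6],[0,0,0],1],[[0,0,6],[0,0,0],1]]' |grep -E "pos|force|open"; python3 -c "
from h import *
show()"
```

```text
position: [0.552, -0.0229, 0.148]
force: [0.0, 0.9, -0.2]
opening: 0.005
t 12.3167 p [ 0.552  -0.0229  0.148 ] yaw 95.1942439359043 z [-0.0175  0.1713 -0.9851] F [ 0.0448  0.8725 -0.1607] M [-0.1039 -0.1401 -0.0512] op 0.004902825623322082 q [-19.0629  31.4808  95.4909  10.6476  57.6884 -30.3361]
```

```bash
python3 -m jog '[[[0,0,2],[0,0,0],1],[[0,0,4],[0,0,0],1],[[0,0,4],[0,0,0],1]]' |grep -E "pos|force|open"; python3 -m jog '[[[0,0,2],[0,0,0],1],[[0,0,4],[0,0,0],1],[[0,0,4],[0,0,0],1]]' |grep -E "pos|force|open"
```

```text
position: [0.552, -0.0221, 0.1441]
force: [0.1, 1.6, -0.1]
opening: 0.007
position: [0.5519, -0.0215, 0.1401]
force: [-0.3, 0.5, 0.5]
opening: 0.01
```

```bash
python3 -m jog '[[[0,0,2],[0,0,0],1],[[0,0,4],[0,0,0],1],[[0,0,4],[0,0,0],1]]' |grep -E "pos|force|open"; python3 -m jog '[[[0,0,1.5],[0,0,0],1],[[0,0,3],[0,0,0],1],[[0,0,3],[0,0,0],1]]' |grep -E "pos|force|open"
```

```text
position: [0.552, -0.0208, 0.1363]
force: [-0.1, -0.2, 0.7]
opening: 0.003
position: [0.5522, -0.0205, 0.1336]
force: [-0.3, -0.6, 2.6]
opening: 0.007
```

```bash
python3 -m jog '[[[0,0,2],[0,1,0],1],[[0.1,0,4],[0,2,0],1],[[0.2,0,6],[0,3,0],1],[[0.2,0,6],[0,3,0],1]]' |grep -E "pos|force|open"; python3 -m jog '[[[0,0,2],[0,1,0],1],[[0.1,0,4],[0,2,0],1],[[0.2,0,6],[0,3,0],1],[[0.2,0,6],[0,3,0],1]]' |grep -E "pos|force|open"; python3 -c "
from h import *
show()"
```

```text
position: [0.5526, -0.0196, 0.1282]
force: [-0.9, -0.5, 6.8]
opening: 0.004
position: [0.5526, -0.0184, 0.1227]
force: [-1.2, -1.7, 9.8]
opening: 0.006
t 13.9833 p [ 0.5526 -0.0184  0.1227] yaw 95.11381782746184 z [-0.0242  0.2748 -0.9612] F [-1.1578 -1.6512  9.7621] M [0.0319 0.0425 0.0519] op 0.0057292290263368595 q [-21.597   34.7056  95.8224  16.9147  57.9542 -36.7933]
```

```bash
python3 -m jog '[[[0,0,2],[0,1,0],1],[[0.1,0,4],[0,2,0],1],[[0.2,0,6],[0,3,0],1],[[0.2,0,6],[0,3,0],1]]' |grep -E "pos|force|open"; python3 -m jog '[[[0,0,2],[0,1,0],1],[[0.1,0,4],[0,2,0],1],[[0.2,0,6],[0,3,0],1],[[0.2,0,6],[0,3,0],1]]' |grep -E "pos|force|open"; python3 -c "
from h import *
show()"
```

```text
position: [0.5525, -0.0168, 0.117]
force: [-1.1, -2.0, 10.3]
opening: 0.006
position: [0.5524, -0.0148, 0.1113]
force: [-1.3, -3.1, 9.5]
opening: 0.004
t 14.65 p [ 0.5524 -0.0148  0.1113] yaw 95.116932457799 z [-0.0328  0.3729 -0.9273] F [-1.2771 -3.135   9.4909] M [-0.0907  0.0752  0.075 ] op 0.004287679437521999 q [-23.9894  37.0713  95.432   22.1008  60.4857 -42.2827]
```

```bash
python3 -m jog '[[[0,0,2],[0,1,0],1],[[0.1,0,4],[0,2,0],1],[[0.2,0,6],[0,3,0],1],[[0.2,0,6],[0,3,0],1]]' |grep -E "pos|force|open"; python3 -m jog '[[[0,0,2],[0,1,0],1],[[0.1,0,4],[0,2,0],1],[[0.2,0,6],[0,3,0],1],[[0.2,0,6],[0,3,0],1]]' |grep -E "pos|force|open"; python3 -c "
from h import *
show()"
```

```text
position: [0.5522, -0.0126, 0.1058]
force: [-1.9, -3.6, 9.1]
opening: 0.002
position: [0.552, -0.0101, 0.1004]
force: [-0.8, -4.5, 9.7]
opening: 0.002
t 15.3167 p [ 0.552  -0.0101  0.1004] yaw 95.12218262044703 z [-0.041   0.4671 -0.8833] F [-0.7955 -4.5279  9.6746] M [-0.158   0.0636  0.0793] op 0.002386300211175932 q [-26.0858  39.7037  94.9344  26.6898  63.367  -47.1268]
```

```bash
python3 -m jog '[[[0,0,1.5],[0,0.75,0],1],[[0.1,0,3],[0,1.5,0],1],[[0.1,0,3],[0,1.5,0],1]]' |grep -E "pos|force"; python3 -m jog '[[[0,0,1],[0,0.5,0],1],[[0,0,2],[0,1,0],1],[[0,0,2],[0,1,0],1]]' |grep -E "pos|force"
```

```text
position: [0.5519, -0.0088, 0.0978]
force: [-1.7, -5.1, 9.3]
position: [0.5518, -0.0078, 0.0961]
force: [-1.2, -5.6, 7.6]
```

```bash
python3 -m jog '[[[0,0,1],[0,0.5,0],1],[[0,0,2],[0,1,0],1],[[0,0,2],[0,1,0],1]]' |grep -E "pos|force"; python3 -m jog '[[[0,0,1],[0,0.5,0],1],[[0,0,2],[0,1,0],1],[[0,0,2],[0,1,0],1]]' |grep -E "pos|force"
```

```text
position: [0.5517, -0.0068, 0.0944]
force: [-0.9, -4.7, 7.5]
position: [0.5516, -0.0058, 0.0927]
force: [-2.1, -5.5, 9.3]
```

```bash
python3 -m jog '[[[0,0,1],[0,0.5,0],1],[[0,0,2],[0,1,0],1],[[0,0,2],[0,1,0],1]]' |grep -E "pos|force"; python3 -m jog '[[[0,0,1],[0,0.5,0],1],[[0,0,2],[0,1,0],1],[[0,0,2],[0,1,0],1]]' |grep -E "pos|force"
```

```text
position: [0.5516, -0.0048, 0.091]
force: [-0.2, -6.4, 8.1]
position: [0.5515, -0.0037, 0.0893]
force: [-1.5, -6.1, 8.7]
```

```bash
python3 -m jog '[[[0,0,1],[0,0.5,0],1],[[0,0,2],[0,1,0],1],[[0,0,2],[0,1,0],1]]' |grep -E "pos|force"; python3 -c "
from h import *
show()"
```

```text
position: [0.5513, -0.0026, 0.0876]
force: [-1.3, -6.0, 8.8]
t 17.0667 p [ 0.5513 -0.0026  0.0876] yaw 95.16443910147962 z [-0.0506  0.577  -0.8152] F [-1.3192 -5.9583  8.783 ] M [-0.2881  0.1633  0.1787] op 0.005877025674242835 q [-28.277   43.2695  94.1759  31.6465  67.3248 -52.34  ]
```

```bash
python3 -m jog '[[[0,0,1],[0,0.5,0],1],[[0,0,2],[0,1,0],1],[[0,0,2],[0,1,0],1]]' |grep -E "pos|force"; python3 -m jog '[[[0,0,1],[0,0.5,0],1],[[0,0,2],[0,1,0],1],[[0,0,2],[0,1,0],1]]' |grep -E "pos|force"
```

```text
position: [0.5513, -0.0015, 0.086]
force: [-1.7, -6.3, 8.1]
position: [0.5511, -0.0003, 0.0844]
force: [-0.6, -5.1, 7.7]
```

```bash
python3 -m jog '[[[0,0,1],[0,0.5,0],1],[[0,0,2],[0,1,0],1],[[0,0,2],[0,1,0],1]]' |grep -E "pos|force"
```

```text
position: [0.5512, 0.0007, 0.0829]
force: [-1.4, -6.2, 9.1]
```

```bash
python3 -m jog '[[[0,0,1],[0,0.5,0],1],[[0,0,2],[0,1,0],1],[[0,0,2],[0,1,0],1]]' |grep -E "pos|force"
```

```text
position: [0.5512, 0.0016, 0.0816]
force: [-1.1, -8.4, 10.3]
```

```bash
python3 -m jog '[[[0,0,1],[0,0.5,0],1],[[0,0,2],[0,1,0],1],[[0,0,2],[0,1,0],1]]' |grep -E "pos|force"
```

```text
position: [0.5513, 0.0026, 0.0803]
force: [-1.5, -8.5, 11.0]
```

```bash
python3 -c "
from h import *
show()
im=vision.capture('wrist')[:,:,::-1]; sd=vision.capture('side')[:,:,::-1]
c=np.vstack([im,cv2.resize(sd[140:190,270:430],(640,200),interpolation=2)])
cv2.imwrite('pics/c8.png',c)"
```

```text
t 18.3167 p [0.5513 0.0026 0.0803] yaw 95.22444674687665 z [-0.0556  0.6452 -0.762 ] F [-1.485  -8.5295 10.9718] M [-0.2292  0.1409  0.2669] op 0.004329257579025035 q [-29.5424  45.7658  93.5241  34.5707  70.2075 -55.3748]
```

View pics/c8.png

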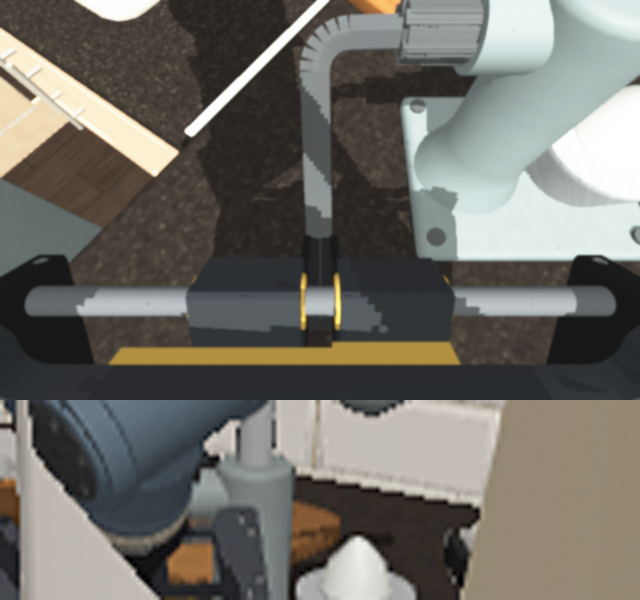

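Key still seated, fingertips on the long arm; normal force now rises (13.8 N), so the stop is being reached. Target about 20.5 N (2.25 N m at 110 mm).

```bash
python3 -m jog '[[[0,0,1],[0,0.5,0],1],[[0,0,2],[0,0.5,0],1],[[0,0,2],[0,0.5,0],1]]' |grep -E "pos|force"
```

```text
position: [0.5514, 0.0035, 0.079]
force: [-1.7, -11.8, 13.0]
```

```bash
python3 -m jog '[[[0,0,1],[0,0.5,0],1],[[0,0,2],[0,0.5,0],1],[[0,0,2],[0,0.5,0],1]]' |grep -E "pos|force"; python3 -c "
from h import *
for _ in range(3):
  s=bot.read_state(); print(-np.dot(s['force'],np.array(s['tcp_rot'])[:,2])); vision.capture('wrist')"
```

```text
position: [0.5515, 0.0045, 0.0778]
force: [-2.2, -11.7, 15.2]
19.00296695790152
18.539498560133648
18.629678404370022
```

```bash
python3 -m jog '[[[0,0,0.5],[0,0,0],1],[[0,0,1],[0,0,0],1],[[0,0,1],[0,0,0],1],[[0,0,1],[0,0,0],1]]' |grep -E "pos|force"; python3 -c "
from h import *
for _ in range(4):
  s=bot.read_state(); print(-np.dot(s['force'],np.array(s['tcp_rot'])[:,2])); vision.capture('wrist')"
```

```text
position: [0.5516, 0.0048, 0.0772]
force: [-1.1, -12.1, 14.7]
18.940696959243432
19.12938175230665
19.89770595992981
20.53268300605217
```

```bash
python3 -m jog '[[[0,0,0.6],[0,0,0],1],[[0,0,0.6],[0,0,0],1],[[0,0,0.6],[0,0,0],1],[[0,0,0.6],[0,0,0],1]]' |grep -E "pos|force"; python3 -c "
from h import *
for _ in range(4):
  s=bot.read_state(); print(-np.dot(s['force'],np.array(s['tcp_rot'])[:,2])); vision.capture('wrist')"
```

```text
position: [0.5516, 0.0051, 0.0769]
force: [-2.4, -13.7, 16.9]
21.598094045034593
20.938359129017844
20.784606103483313
20.567279489272266
```

Firm at about 21 N (≈2.3 N m). Backing off smoothly.

```bash
python3 -m jog '[[[0,0,-3],[0,0,0],1],[[0,0,-7],[0,0,0],1],[[0,0,-12],[0,0,0],1],[[0,0,-20],[0,0,0],1],[[0,0,-35],[0,0,0],1],[[0,0,-55],[0,0,0],1],[[0,0,-80],[0,0,0],1],[[0,0,-90],[0,0,0],1],[[0,0,-90],[0,0,0],1],[[0,0,-90],[0,0,0],1]]' |grep -E "time|pos|force"
python3 -c "
from h import *
im=vision.capture('wrist')[:,:,::-1]; tp=vision.capture('top')[:,:,::-1]
c=np.vstack([im,cv2.resize(tp[100:300,150:470],(320,200))[:, :].repeat(1,0) if 0 else np.hstack([tp[100:300,150:470],cv2.resize(vision.capture('side')[140:190,260:340,::-1],(320,200))])])
cv2.imwrite('pics/c9.png',c)"
```

```text
time_s: 20.97
position: [0.5547, -0.0504, 0.142]
force: [-0.4, 0.2, -0.3]
```

View pics/c9.png

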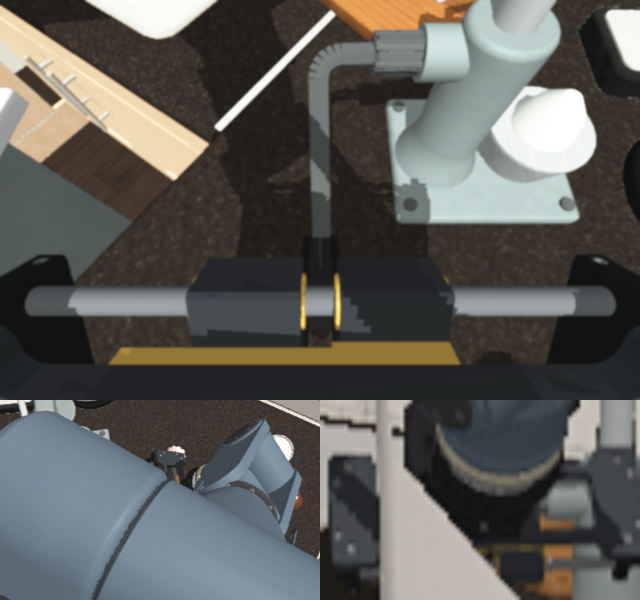

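```bash
python3 -c "
from h import *
show(); print(bot.hand_in())"
```

```text
t 21.1167 p [ 0.5539 -0.0491  0.1413] yaw 95.07499233733327 z [-0.0632  0.6598 -0.7488] F [-0.8739 -0.9074  0.2533] M [-0.3827 -0.1594 -0.0112] op 0.0067321414077336226 q [-33.8393  41.9105  88.7332  31.3524  80.2664 -53.1432]
the job is handed in; nothing more can be done
None
```

The job is handed in at about 21 s, with the key seated in the bolt by its short arm and the bolt tightened to its stop.

- **Seating:** I drew the key straight out and turned it a quarter turn. The short arm then went in until the push force rose, after 45 mm of travel against the 45.5 mm expected.
- **Tightening:** I pressed the long arm down with closed fingertips about 110 mm out. The bolt turned at about 10–11 N. At the stop the force climbed to a settled 21 N, about 2.3 N m, and I backed off there.
- **Last picture:** It shows the key still in the bolt, with about 37 mm of the short arm outside the head (38 mm expected when fully in). The long arm points down to the right. The gripper is clear of it, with a contact force near zero.

Two things disagreed with my expectations:

- **Pitch in the grip:** The key had pitched in the grip by several degrees more than the initial sag, so its tip sat about 7 mm low. I levelled it before inserting.
- **Angle of first contact:** On the lever-down I met the arm at about 13°, more than the 7° of socket play alone, so I judged the stop by the rise in force and not by angle.

I had no direct reading of the bolt angle or flex.

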